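# Draw and hold the grease gun's follower rod

## Task

The small grease gun is clamped in the swivel vice with its T-handle pointing off to the side. Swing the vice round on its base until it clicks into its zero stop, with the T-handle facing the front of the bench (your side), then draw the T-handle straight out against its spring until the groove round the rod has just come wholly clear of the gun's end cap. Finish while still holding it there in the gripper, so that I can change the cartridge, and leave the other things on the bench where they are.

Things in the scene. Friction and masses are not known exactly. Their poses are not given: they have to be found in the camera images.
- vice: Grey vacuum-base bench vice: its round base (156 mm across, 50 mm high), fixed to the bench. Origin on the bench at the base's centre, on the upright swivel axis; z up; does not turn with the swivel. Its -x axis points towards the front of the bench (the robot), through a small cast pointer on the base's rim: at the zero stop the T-handle lies that way.
- swivel (a joint): Angle (rad) of the vice's swivel head, with the gun, about the axis of vice; grows anticlockwise from above; starts at 0.7 to 1.25; 0 = zero stop, gun in line with the pointer. Stays where left (0.15 N m friction). A sprung ball clicks into a notch at 0 (about 0.5 N m more to enter or leave; draws the head in from about 0.05 either side). Within 0.06 of 0 is in the stop.
- follower (a joint): How far (m) the rod with the T-handle is drawn out: 0 home, hard stop 0.106. A spring pulls it back: 7 N at 0, 16 N at 0.09, plus 0.6 N friction. The rod, 9 mm thick, has one turned groove, 8 mm long, 5.6 mm thick, inside the gun at first: it starts to show at the end cap's face at 0.082 and is just wholly clear at 0.090. 0.086 to 0.099 is at the mark.
- t_handle: Rod and T-handle. Origin at the centre of the level cross-bar, 148 mm above the bench, 132 mm from the swivel axis when home. Bar: 12 mm thick, 70 mm long along y, with a boss 17 mm thick, 14 mm long in x. x runs along the rod to the gun: pull along -x. When home, 33 mm of bare rod lies between boss and cap. Nothing above or below it.
- cap_face (a point): Centre of the outer face of the gun's knurled end cap, where the rod comes out: 148 mm above the bench, 92 mm from the swivel axis. x along the barrel towards the vice. The cap is 47 mm across and 16 mm long. The distance from here to the cross-bar's centre is 40 mm with the rod home.
- barrel_tail (a point): On the axis of the gun's steel barrel, 58 mm from the swivel axis, 148 mm above the bench; a place to take it from above for the swing; x along the barrel to the vice, z up. Barrel 40 mm thick, bare from 38 mm (side of the jaws, whose tops are 11 mm above its axis) to 76 mm (cap) from the swivel axis.
- screw_end (a point): End of the vice's screw and its tommy bar, 148 mm from the swivel axis, 112 mm above the bench; it and the bar (up to 150 mm high) swing with the vice. On the side of the axis away from the T-handle, the gun's head and spout reach out 210 mm, up to 185 mm high.
- organiser: Grey plastic screw organiser with a clear hinged lid, shut, 175 x 244 x 48 mm, origin under its centre. Leave alone.
- torque_wrench: Chrome torque wrench lying flat, 375 mm long along its x axis (-190 to 185 mm), 44 mm high at its square drive (+x end), origin on the bench. Leave alone.
- sanding_block: Wooden sanding block 115 x 66 x 39 mm, origin under its centre. Leave alone.
- cartridge: The new grease cartridge, a cardboard tube 38 mm across and 118 mm high, standing upright, origin under its centre. Leave alone.

How it is judged:
On the way, in this order (a step that is already met when the one before it is completed fails the run):
1. the vice is swung round into its zero stop, the rod still home (value of joint swivel between -0.06 and 0.06 rad and value of joint follower below 0.03 m), for 0.3 s.
2. the T-handle is drawn out to the mark in the gripper (value of joint swivel between -0.06 and 0.06 rad and value of joint follower between 0.086 and 0.099 m and contact force between t_handle and the fingers above 4 N), for 0.5 s.
At the end, for the whole second after the job is handed in: The vice's swivel is in its zero stop (within 0.06 rad), the rod is drawn out 86 to 99 mm and still (groove just wholly clear of the end cap), and it is kept there by the gripper's fingers alone (at least 4 N on the T-handle and rod), nothing else on the bench touching it (all of step 2 and velocity of joint follower between -0.01 and 0.01 m/s and contact force between t_handle and organiser below 0.5 N and contact force between t_handle and torque_wrench below 0.5 N and contact force between t_handle and sanding_block below 0.5 N and contact force between t_handle and cartridge below 0.5 N); the arm keeps its last pose, push and grip.
It fails at once if the organiser is disturbed (distance of organiser from where it was at the start of the episode above 0.015 m or angle between organiser's own z axis and vertical above 0.15 rad).
It fails at once if the torque wrench is disturbed (distance of torque_wrench from where it was at the start of the episode above 0.015 m or angle between torque_wrench's own z axis and vertical above 0.15 rad).
It fails at once if the sanding block is disturbed (distance of sanding_block from where it was at the start of the episode above 0.015 m or angle between sanding_block's own z axis and vertical above 0.15 rad).
It fails at once if the cartridge is disturbed (distance of cartridge from where it was at the start of the episode above 0.015 m or angle between cartridge's own z axis and vertical above 0.15 rad).
It also fails if it takes over 48 s, if anything falls off the work surface, if the arm or the gripper's body presses on something with over 40 N, if the wrist force passes 120 N, or if a joint passes its speed limit or range.

## Robot

A 6-joint arm with a two-finger parallel gripper is mounted at the origin on the work surface. World frame = base frame: x ahead of the robot, y to its left, z up, the work surface at z = 0. Lengths are in m, angles in rad, forces in N, time in s.
With the tool pointing down it reaches from about 0.3 to 0.775 m from the base axis. Payload 14.6 kg.
Tool frame: the origin (TCP) lies at the very end of the fingers, on their centre line; the grasp point (between the pads) lies 19 mm behind it; z points along the fingers, y is the line along which they close (so a half turn about z gives the same grasp; the last joint's range is limited). The gripper opens to 94 mm and grips with 3 to 60 N. Pads are 16 mm wide; open, the fingers measure 119 mm over their backs; the gripper's body (75 mm by 177 mm) begins 78 mm behind the grasp point.
Start: joints at [-1.309, 0.3, 1.521, -0, 1.321, -0.067], TCP at [0.178, -0.521, 0.205] pointing down, gripper open.
Joint ranges: [-3.03, 3.03], [-0.79, 2.21], [0.23, 2.52], [-1.04, 4.18], [0, 3.07], [-2.55, 2.55]. Speed limits (rad/s): [2.22, 2.22, 2.57, 3.14, 3.14, 3.14].

## Interface

Orientations are given as [roll, pitch, yaw] about the fixed x, y, z axes, in that order (R = Rz(yaw) Ry(pitch) Rx(roll)).
In Python, from station import ctrl gives the robot as it stands.
- The arm moves only by the tool carry_out, never from a script. Its argument "motion" is text: rows parted by semicolons, each of 7 numbers parted by spaces: the shift along the world's x, y, z in m, then the turn, a rotation vector about the world's x, y, z in degrees, then the closure in counts, from 0 (fully open) to 255 (shut). In form: dx dy dz wx wy wz hand; .... A call has 1 to 20 rows; each row shifts and turns the commanded pose from where the row before left it; what a row does not reach is not made up. A row lasts 1/12 s, in which the tool goes at most 41.7 mm and 7.16 degrees, less where a joint would pass 70% of its speed; a pose out of reach is approached as far as the arm can. A call is refused whole if a number of a shift passes 0.0417 or a number of a turn 7.16, either way. A call with a gripper value outside its range is refused whole. The fingers move at their own pace and stop on an object; "grip_force" is the grip in N (left out, the last holds). Time passes only in rows, so rows that do not move let the fingers close. It gives the time, the measured TCP pose, the force, the opening and the grip force at its end, in the units of the state.
- ctrl.get_obs(): the state, without advancing time (a new reading comes with each control period).
- ctrl.camera(name): name is "side" or "top" or "wrist"; returns a dict with "pixels" (420x560x3 uint8, red, green, blue), "range_z" (420x560 float32, m along the optical axis (not along the pixel's ray), 0 where there is no reading), "K" (3x3 intrinsics, pixels), "position" and "attitude" of the camera in the world. Camera axes: x right, y up, looking along -z (the intrinsics and any distortion apply to the point x, -y, -z); pixel columns grow to the right and rows downward; lengths in m; the calibration is good to about 2 mm. A picture is of the moment at which its call begins.
- ctrl.hand_in(): hands the job in; it is judged then, once.
The state is a dict: "time_s": time; "qpos": joint angles; "joint_vel": joint speeds; "tau": joint torques, N m; "ee_pos": TCP position; "eef_rot": TCP orientation; "force": force on the tool from outside, world axes, zero at the start; "moment": the same for the moment, N m; "grip_width": finger opening in m; "grip_force": force on a finger pad.
Only numpy, scipy, OpenCV 4.12 (cv2) and the standard library are available. Lean on these libraries where they do the work, as an engineer would, in place of code of your own. Each camera call takes 0.05 s, during which the arm holds its last target. There are 200 camera calls.

## Working session

There is one attempt and no reset: what is moved stays moved. The work goes in short steps, Python scripts to look and compute and a tool call to move; the robot and the scene stay as the last step left them, time stands still between calls to the robot, and variables do not carry over. Pictures are saved under pics/ and viewed, at most 11 in all, crops included, and the job is handed in when it is done.

Besides the shell and the picture viewer there is one more tool, called as a command line: name --argument value ..., lists and objects as JSON in quotes. carry_out: Moves the arm, as the interface text tells. Its arguments: {"type":"object","properties":{"motion":{"type":"string"},"grip_force":{"type":"number"}},"required":["motion"]}

```bash
mkdir -p pics; cat > h.py <<'E'
import numpy as np, cv2
from scipy.spatial.transform import Rotation as Ro
from station import ctrl
def cam(n):
    c=ctrl.camera(n); c['R']=np.array(c['attitude']); c['p']=np.array(c['position']); return c
def cloud(c):
    z=c['range_z']; K=c['K']; v,u=np.indices(z.shape)
    P=np.stack([(u-K[0,2])/K[0,0]*z,-(v-K[1,2])/K[1,1]*z,-z],-1)
    R=c['R']
    if R.shape==(3,): R=Ro.from_euler('xyz',R).as_matrix()
    elif R.shape==(4,): R=Ro.from_quat(R).as_matrix()
    W=P@R.T+c['p']; W[z==0]=np.nan; return W
def save(c,n): cv2.imwrite('pics/'+n+'.png',c['pixels'][:,:,::-1])
E
python3 - <<'E'
from h import *
t=cam('top'); s=cam('side'); save(t,'top0'); save(s,'side0')
print(t['attitude'],t['p'],t['K'],[k for k in t]); W=cloud(t); np.save('t0.npy',W)
for v in range(0,420,60): print([tuple(np.round(W[v,u],3)) for u in range(0,560,140)])
print(ctrl.get_obs())
E
```

```text
[ 0.09677438 -0.00733376 -1.58111645] [ 0.40478417 -0.01566862  1.38290836] [[402.53036453   0.         274.05367646]
 [  0.         402.53036453 207.46009631]
 [  0.           0.           1.        ]] ['pixels', 'range_z', 'K', 'position', 'attitude', 'R', 'p']
[(np.float64(1.31), np.float64(0.965), np.float64(-0.013)), (np.float64(1.309), np.float64(0.456), np.float64(-0.015)), (np.float64(1.314), np.float64(-0.057), np.float64(-0.028)), (np.float64(1.311), np.float64(-0.578), np.float64(-0.027))]
[(np.float64(1.309), np.float64(1.276), np.float64(-0.481)), (np.float64(1.313), np.float64(0.613), np.float64(-0.499)), (np.float64(1.316), np.float64(-0.068), np.float64(-0.513)), (np.float64(1.309), np.float64(-0.755), np.float64(-0.509))]
[(np.float64(1.1), np.float64(1.442), np.float64(-0.746)), (np.float64(0.853), np.float64(0.442), np.float64(-0.001)), (np.float64(0.849), np.float64(-0.051), np.float64(-0.002)), (np.float64(0.845), np.float64(-0.547), np.float64(-0.0))]
[(np.float64(0.773), np.float64(1.429), np.float64(-0.754)), (np.float64(0.631), np.float64(0.421), np.float64(0
[... 821 characters left out ...]
-0.303), np.float64(0.578))]
{'time_s': 0.1, 'qpos': array([-1.30861493e+00,  3.00435549e-01,  1.52151039e+00,  4.87620767e-06,
        1.32072415e+00, -6.66327829e-02]), 'joint_vel': array([-0.00081027, -0.00130164, -0.00270721, -0.00072691, -0.00023273,
       -0.00226807]), 'tau': array([ 3.01022170e-03, -5.32645476e+01, -3.53283727e+01,  7.10361474e-02,
        2.34803266e-02, -8.75016326e-05]), 'ee_pos': array([ 0.17752574, -0.52030898,  0.20493574]), 'eef_rot': array([-3.14051792e+00, -7.64520911e-05,  3.28812927e-01]), 'force': array([-0.02307191, -0.57978546, -0.38614507]), 'moment': array([-0.02525838, -0.01592968,  0.01143993]), 'grip_force': 0.0, 'grip_width': 0.09423264296884976}
```

View pics/top0.png

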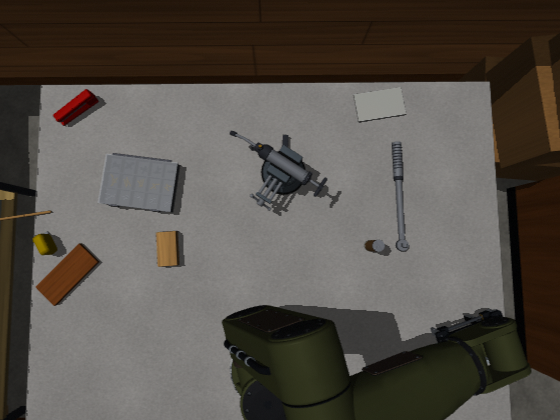

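View pics/side0.png

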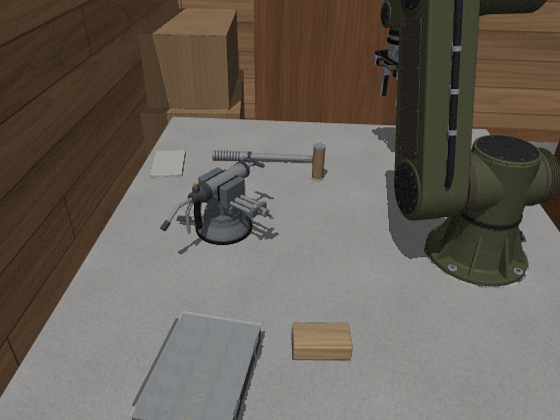

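```bash
python3 - <<'E'
from h import *
W=np.load('t0.npy'); im=cv2.imread('pics/top0.png')
cv2.imwrite('pics/crop0.png',cv2.resize(im[110:230,215:365],(750,600),interpolation=cv2.INTER_CUBIC))
sub=W[110:230,215:365]; z=sub[...,2]
m=(z>0.135)&(z<0.2)
n,l,st,ce=cv2.connectedComponentsWithStats(m.astype(np.uint8),connectivity=8)
for i in range(1,n):
    if st[i,4]>8:
        P=sub[l==i]; print(st[i],P.mean(0).round(3),P.min(0).round(3),P.max(0).round(3))
# base rim
b=(z>0.03)&(z<0.056); P=sub[b]; print('base',P.shape,P.min(0),P.max(0))
np.save('sub.npy',sub)
E
```

```text
[  23   25   90   62 1455] [ 0.657 -0.061  0.16 ] [ 0.559 -0.191  0.136] [0.757 0.086 0.188]
[35 84  7  5 19] [0.561 0.04  0.144] [0.556 0.03  0.135] [0.567 0.048 0.151]
base (123, 3) [ 0.59832707 -0.12037914  0.03007174] [0.72798359 0.04195306 0.055969  ]
```

View pics/crop0.png

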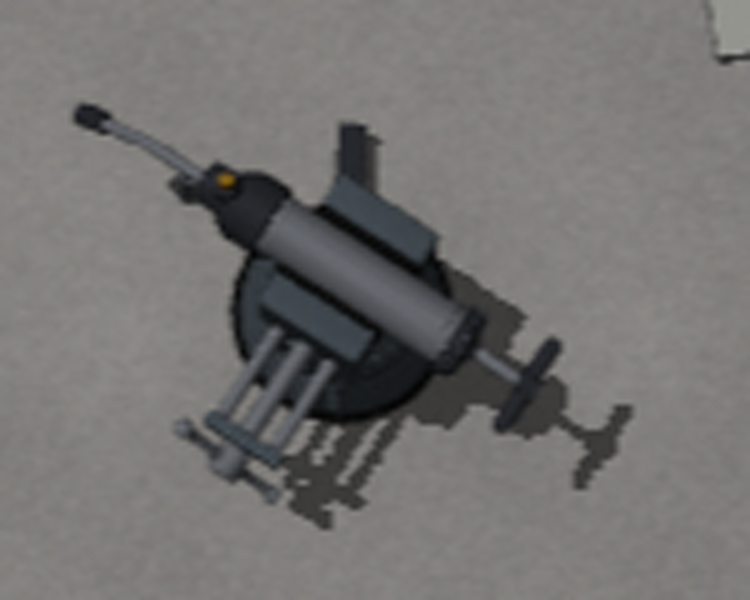

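```bash
python3 - <<'E'
from h import *
sub=np.load('sub.npy'); W=np.load('t0.npy')
c=dict(K=np.array([[402.53,0,274.054],[0,402.53,207.46],[0,0,1]]),p=np.array([0.40478,-0.01567,1.38291]),R=Ro.from_euler('xyz',[0.09677438,-0.00733376,-1.58111645]).as_matrix())
def ray(u,v,h):
    d=c['R']@np.array([(u-c['K'][0,2])/402.53,-(v-c['K'][1,2])/402.53,-1]); return c['p']+d*(h-c['p'][2])/d[2]
f=lambda x,y,h: ray(215+x/5-.4,110+y/5-.4,h)
T=[f(500,425,.148),f(555,345,.148)]; bar=(T[0]+T[1])/2
print('bar',bar,np.linalg.norm(T[0]-T[1]),'perp dir',np.degrees(np.arctan2(*(T[1]-T[0])[:2][::-1])))
P=sub[(sub[...,2]>0.156)&(sub[...,2]<0.175)]
d0=np.array([bar[0]-.657,bar[1]+.061]);d0/=np.linalg.norm(d0)
for k in range(3):
    q=P[:,:2]-bar[:2]; a=q@d0; n=np.array([-d0[1],d0[0]]); l=q@n
    s=(abs(l)<.022)&(a<-.06)&(a>-.17); 
    m=q[s].mean(0); v=np.linalg.svd(q[s]-m)[2][0]; d0=v*np.sign(v@d0); print(s.sum(),np.degrees(np.arctan2(d0[1],d0[0])),'line offset at bar',(m@np.array([-d0[1],d0[0]])), P[s][:,2].max())
n=np.array([-d0[1],d0[0]]); off=m@n
barc=bar[:2]+off*n; print('bar on line',barc,'axis',barc-0.132*d0,'axis by raw bar',bar[:2]-.132*d0)
# base rim circle from crop points (dark base edge at h=0.05 / 0)
for p in [(232,305),(330,418),(400,408),(452,290),(250,260)]: 
    for h in (0.025,.05): print(p,h,f(*p,h)[:2].round(4), np.linalg.norm(f(*p,h)[:2]-(barc-0.132*d0)).round(4))
cap=f(466,341,.148); print('cap mid r',np.linalg.norm(cap[:2]-(barc-.132*d0)))
E
```

```text
bar [ 0.58822339 -0.16943692  0.148     ] 0.060965132441771035 perp dir -35.273485693955095
437 -122.59056719183185 line offset at bar -0.0007164844325161729 0.17329139291275797
440 -122.61929407832932 line offset at bar -0.0006579516858146784 0.17329139291275797
440 -122.61929407832932 line offset at bar -0.0006579516858146784 0.17329139291275797
bar on line [ 0.58766922 -0.16908224] axis [ 0.6588244  -0.05790248] axis by raw bar [ 0.65937858 -0.05825715]
(232, 305) 0.025 [0.6635 0.0163] 0.0744
(232, 305) 0.05 [0.6588 0.0157] 0.0736
(330, 418) 0.025 [ 0.585  -0.0498] 0.0743
(330, 418) 0.05 [ 0.5817 -0.0491] 0.0776
(400, 408) 0.025 [ 0.5914 -0.0975] 0.0782
(400, 408) 0.05 [ 0.588 -0.096] 0.0804
(452, 290) 0.025 [ 0.6726 -0.1344] 0.0777
(452, 290) 0.05 [ 0.6677 -0.1322] 0.0748
(250, 260) 0.025 [0.6947 0.0038] 0.0713
(250, 260) 0.05 [0.6893 0.0034] 0.0685
cap mid r 0.08530254107681214
```

carry_out --motion "0.015 0.014 0.012 0 0 2.4 0;0.029 0.027 0.010 0 0 2.4 0;0.029 0.027 0.008 0 0 2.4 0;0.029 0.027 0.008 0 0 2.4 0;0.029 0.027 0.008 0 0 2.4 0;0.029 0.027 0.004 0 0 2.4 0;0.029 0.027 0 0 0 2.4 0;0.029 0.027 0 0 0 2.4 0;0.029 0.027 0 0 0 2.4 0;0.029 0.027 0 0 0 2.4 0;0.029 0.027 0 0 0 2.4 0;0.029 0.027 0 0 0 2.4 0;0.029 0.027 0 0 0 2.4 0;0.029 0.027 0 0 0 2.4 0;0.029 0.027 0 0 0 2.4 0;0.029 0.021 0 0 0 2.4 0;0 0 0 0 0 0 0;0 0 0 0 0 0 0" --grip_force 20

```text
time_s: 1.6
ee_pos: [0.6281, -0.1062, 0.254]
eef_rot: [-3.14, 0.001, 1.001]
force: [-0.9, 0.8, -0.3]
grip_width: 0.0938
grip_force: 0.0
```

```bash
python3 - <<'E'
from h import *
o=ctrl.get_obs(); print(o['ee_pos'],o['eef_rot'],o['force'],o['time_s'])
w=cam('wrist'); save(w,'w1'); np.savez('w1.npz',W=cloud(w),K=w['K'],p=w['p'],R=w['R'])
E
```

```text
[ 0.62813636 -0.10624559  0.25404365] [-3.13972740e+00  7.37759440e-04  1.00122928e+00] [-0.85927553  0.84532713 -0.3137141 ] 1.6
```

View pics/w1.png

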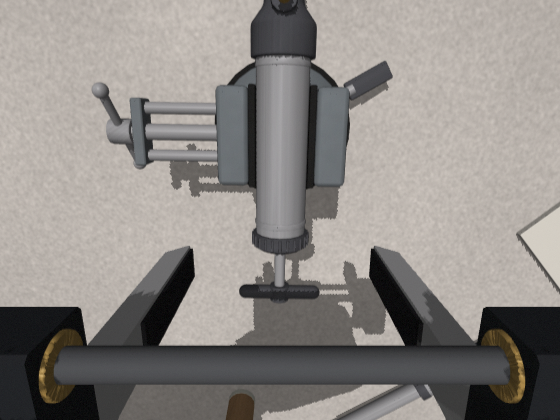

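```bash
python3 - <<'E'
from h import *
d=np.load('w1.npz'); W=d['W']
P=np.array([0,0,0.])
def c(s): q=W[s].reshape(-1,3); q=q[~np.isnan(q[:,0])]; return q
T=c(np.s_[278:306,235:325]); T=T[T[:,2]>.135]; print('bar',len(T),np.median(T,0),(T.min(0)+T.max(0))/2,T.max(0))
B=c(np.s_[80:225,250:315]); B=B[(B[:,2]>.156)&(B[:,2]<.18)]; m=B.mean(0);v=np.linalg.svd((B-m)[:,:2])[2][0]; v*=np.sign(-v[1]); print('barrel',m,np.degrees(np.arctan2(v[1],v[0])),B[:,2].max())
bc=(T.min(0)+T.max(0))/2; n=np.array([-v[1],v[0]]); b=m[:2]+v*((bc[:2]-m[:2])@v); print('bar on line',b,'axis',b-.132*v,'tail',b-.074*v)
E
```

```text
bar 1240 [ 0.58803415 -0.16374798  0.15356356] [ 0.58632866 -0.16610688  0.15156289] [ 0.6157208  -0.14430167  0.158829  ]
barrel [ 0.65414751 -0.06419676  0.1639968 ] -123.49947606861728 0.17043076409739893
bar on line [ 0.58658411 -0.16627595] axis [ 0.65943879 -0.05620236] tail [ 0.62742689 -0.10456803]
```

carry_out --motion "0 0 -0.03 0 0 0 0;0 0 -0.03 0 0 0 0;0 0 -0.03 0 0 0 0;0 0 -0.02 0 0 0 0;0 0 -0.011 0 0 0 60;0 0 0 0 0 0 130;0 0 0 0 0 0 180;0 0 0 0 0 0 180;0 0 0 0 0 0 180;0 0 0 0 0 0 180;0 0 0 0 0 0 180" --grip_force 15

```text
time_s: 2.57
ee_pos: [0.6278, -0.1076, 0.1352]
eef_rot: [3.141, -0.0, 0.999]
force: [-0.3, 0.2, 0.1]
grip_width: 0.0509
grip_force: 0.0
```

carry_out --motion "0 0 0 0 0 0 190;0 0 0 0 0 0 190;0 0 0 0 0 0 190;0 0 0 0 0 0 190"

```text
time_s: 2.9
ee_pos: [0.6275, -0.1075, 0.1347]
eef_rot: [-3.141, 0.0, 0.999]
force: [-3.6, 1.2, 4.5]
grip_width: 0.0392
grip_force: 15.0
```

```bash
python3 - <<'E'
import numpy as np
r=.0592;a=np.radians(57.5);c=np.array([.659,-.057]);p=lambda t:c-r*np.array([np.cos(t),np.sin(t)])
for k in range(11): 
    t0=a-np.radians(5)*k; print(k,np.round((p(t0-np.radians(5))-p(t0))*1000,1))
E
```

```text
0 [-4.2  3. ]
1 [-4.   3.3]
2 [-3.7  3.7]
3 [-3.3  4. ]
4 [-3.   4.2]
5 [-2.6  4.5]
6 [-2.2  4.7]
7 [-1.8  4.9]
8 [-1.3  5. ]
9 [-0.9  5.1]
10 [-0.5  5.1]
```

Swing 45° first, then look for the pointer.

carry_out --motion "-0.0042 0.0030 0 0 0 -5 190;-0.0040 0.0033 0 0 0 -5 190;-0.0037 0.0037 0 0 0 -5 190;-0.0033 0.0040 0 0 0 -5 190;-0.0030 0.0042 0 0 0 -5 190;-0.0026 0.0045 0 0 0 -5 190;-0.0022 0.0047 0 0 0 -5 190;-0.0018 0.0049 0 0 0 -5 190;-0.0013 0.0050 0 0 0 -5 190;0 0 0 0 0 0 190;0 0 0 0 0 0 190"

```text
time_s: 3.82
ee_pos: [0.6011, -0.0699, 0.1347]
eef_rot: [-3.141, 0.001, 0.213]
force: [-6.1, 1.7, 6.1]
grip_width: 0.0396
grip_force: 15.0
```

```bash
python3 - <<'E'
from h import *
o=ctrl.get_obs(); print(o['ee_pos'],o['eef_rot'],o['force'],o['moment'])
w=cam('wrist'); s=cam('side'); t=cam('top')
a=np.zeros((600,800,3),np.uint8)
W=w['pixels'][:,:,::-1]; a[:300,:400]=cv2.resize(W,(400,300))
a[:300,400:]=cv2.resize(t['pixels'][120:240,200:360,::-1],(400,300),interpolation=cv2.INTER_CUBIC)
a[300:,:400]=cv2.resize(s['pixels'][140:260,160:320,::-1],(400,300),interpolation=cv2.INTER_CUBIC)
cv2.imwrite('pics/m2.png',a)
E
```

```text
[ 0.60105508 -0.06986458  0.13467037] [-3.14122385e+00  9.03805771e-04  2.13319535e-01] [-6.10833455  1.69660143  6.08443069] [0.37015457 1.20725083 0.04922392]
```

View pics/m2.png

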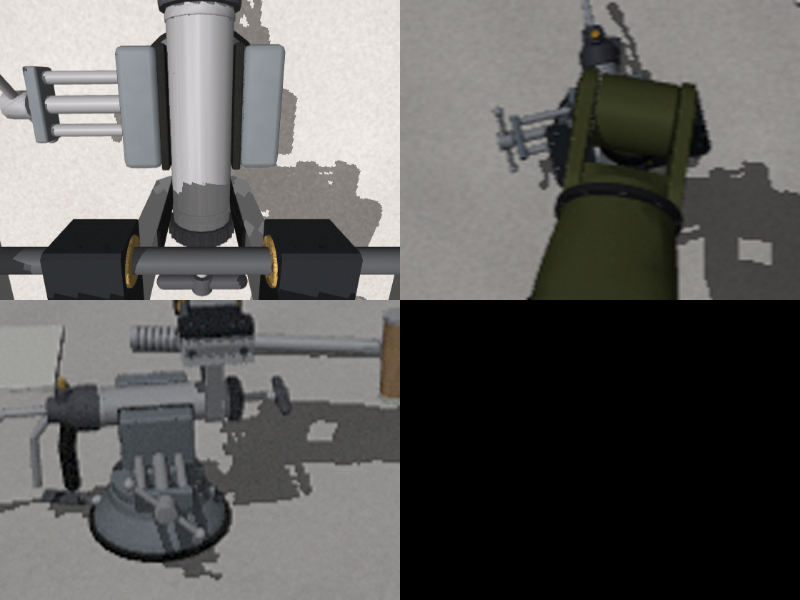

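carry_out --motion "-0.0005 0.0024 0 0 0 -2.4 190;0 0 0 0 0 0 190"

```text
time_s: 4.13
ee_pos: [0.6006, -0.0675, 0.1346]
eef_rot: [-3.141, 0.001, 0.17]
force: [-6.6, 1.5, 5.4]
grip_width: 0.0393
grip_force: 15.0
```

carry_out --motion "-0.0004 0.0024 0 0 0 -2.4 190;0 0 0 0 0 0 190"

```text
time_s: 4.3
ee_pos: [0.6007, -0.066, 0.1347]
eef_rot: [3.14, -0.0, 0.128]
force: [-1.6, -4.4, 2.8]
grip_width: 0.0399
grip_force: 15.1
```

carry_out --motion "-0.0003 0.0024 0 0 0 -2.4 190;0 0 0 0 0 0 190"

```text
time_s: 4.47
ee_pos: [0.6004, -0.0632, 0.1347]
eef_rot: [3.141, -0.0, 0.086]
force: [-1.6, -3.1, 2.4]
grip_width: 0.0397
grip_force: 14.9
```

carry_out --motion "-0.0002 0.0024 0 0 0 -2.4 190;0 0 0 0 0 0 190"

```text
time_s: 4.63
ee_pos: [0.6001, -0.0606, 0.1346]
eef_rot: [3.142, -0.0, 0.045]
force: [-1.8, -1.5, 3.2]
grip_width: 0.0397
grip_force: 14.8
```

carry_out --motion "-0.0001 0.0024 0 0 0 -2.4 190;0 0 0 0 0 0 190"

```text
time_s: 4.8
ee_pos: [0.6, -0.058, 0.1346]
eef_rot: [-3.141, -0.0, 0.004]
force: [-2.5, 0.1, 4.3]
grip_width: 0.0393
grip_force: 14.8
```

carry_out --motion "0 0.0024 0 0 0 -2.4 190;0 0 0 0 0 0 190"

```text
time_s: 4.97
ee_pos: [0.6001, -0.0554, 0.1346]
eef_rot: [-3.141, -0.0, -0.037]
force: [-0.1, 3.6, 3.6]
grip_width: 0.0397
grip_force: 14.9
```

```bash
python3 - <<'E'
from h import *
o=ctrl.get_obs(); print(o['ee_pos'],o['eef_rot'],o['force'],o['moment'])
w=cam('wrist');W=cloud(w); save(w,'w3')
B=W[60:270,225:335].reshape(-1,3); B=B[(B[:,2]>.156)&(B[:,2]<.18)]; m=B.mean(0);v=np.linalg.svd((B-m)[:,:2])[2][0]; v*=np.sign(-v[0]); print('barrel',m,len(B),np.degrees(np.arctan2(v[1],v[0])),B[:,2].max())
E
```

```text
[ 0.60008337 -0.055427    0.13462732] [-3.14091576e+00 -2.81315581e-04 -3.74008791e-02] [-0.09157936  3.6249262   3.63437793] [ 0.6760443   0.07755662 -0.23475142]
barrel [ 0.65564185 -0.05655702  0.16399213] 20926 177.8298868954467 0.1705292405351581
```

carry_out --motion "0 0.0024 0 0 0 -2.4 190;0 0 0 0 0 0 190"

```text
time_s: 5.18
ee_pos: [0.6003, -0.0529, 0.1346]
eef_rot: [-3.141, -0.001, -0.079]
force: [-1.0, 3.7, 3.6]
grip_width: 0.0396
grip_force: 14.9
```

carry_out --motion "0.0002 0.0024 0 0 0 -2.4 190;0 0 0 0 0 0 190"

```text
time_s: 5.35
ee_pos: [0.6005, -0.0512, 0.1346]
eef_rot: [3.141, -0.001, -0.12]
force: [0.1, -2.5, 5.1]
grip_width: 0.0396
grip_force: 15.0
```

View pics/w3.png

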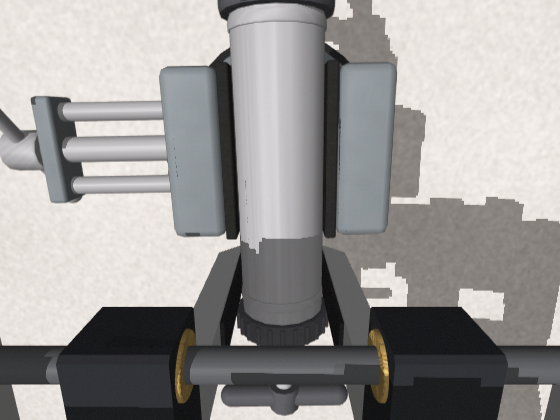

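carry_out --motion "0 0 0 0 0 0 0;0 0 0 0 0 0 0;0 0 0 0 0 0 0;0 0 0 0 0 0 0;0 0 0.01 0 0 0 0;0 0 0.03 0 0 0 0;0 0 0.03 0 0 0 0;0 0 0.03 0 0 0 0;-0.02 -0.02 0.02 0 0 0 0;-0.03 -0.03 0 0 0 0 0;-0.03 -0.03 0 0 0 0 0;-0.03 -0.03 0 0 0 0 0;0 0 0 0 0 0 0;0 0 0 0 0 0 0"

```text
time_s: 6.52
ee_pos: [0.491, -0.1606, 0.2557]
eef_rot: [3.141, -0.002, -0.124]
force: [0.9, 0.5, -0.5]
grip_width: 0.094
grip_force: 0.0
```

```bash
python3 - <<'E'
from h import *
d=np.load('w1.npz'); print('cam p at w1',d['p'],d['R'])
o=ctrl.get_obs(); print(o['ee_pos'],o['eef_rot'],o['force'])
w=cam('wrist'); save(w,'w4'); W=cloud(w); print(w['p'],w['R'])
np.savez('w4.npz',W=W,K=w['K'],p=w['p'],R=w['R'])
E
```

```text
cam p at w1 [ 0.67021873 -0.04012353  0.43362228] [-0.27355686  0.00255968 -0.56917886]
[ 0.4910449  -0.16060015  0.25570633] [ 3.14127301e+00 -1.55126722e-03 -1.24051640e-01] [ 0.89684428  0.52320315 -0.49645116]
[ 0.56796137 -0.1699148   0.43546452] [-2.71573781e-01 -5.44851631e-04 -1.69438644e+00]
```

View pics/w4.png

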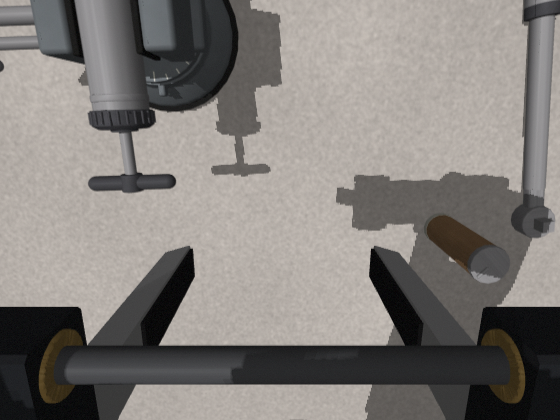

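```bash
python3 - <<'E'
from h import *
im=cv2.imread('pics/w4.png'); cv2.imwrite('pics/c4.png',cv2.resize(im[30:130,80:250],(800,471),interpolation=cv2.INTER_CUBIC))
d=np.load('w4.npz'); W=d['W']; K=d['K'];R=Ro.from_euler('xyz',d['R']).as_matrix()
def f(u,v,h):
    r=R@np.array([(u-K[0,2])/K[0,0],-(v-K[1,2])/K[1,1],-1]); return d['p']+r*(h-d['p'][2])/r[2]
b1,b2=f(92,183,.148),f(173,181,.148); print('bar',b1,b2,(b1+b2)/2,np.linalg.norm(b1-b2),np.degrees(np.arctan2(*(b2-b1)[:2][::-1])))
print('pointer',f(162,90,.05),f(165,106,.05),W[90,162],W[84,162])
B=W[0:105,80:150].reshape(-1,3); B=B[(B[:,2]>.158)&(B[:,2]<.18)]; m=B.mean(0);v=np.linalg.svd((B-m)[:,:2])[2][0]; v*=np.sign(-v[0]); print('barrel',m,len(B),np.degrees(np.arctan2(v[1],v[0])))
# base circle from depth edge
S=W.reshape(-1,3); S=S[(S[:,2]>.03)&(S[:,2]<.056)&(abs(S[:,0]-.64)<.12)&(abs(S[:,1]+.06)<.12)]; r=np.hypot(S[:,0]-.659,S[:,1]+.057); a=np.degrees(np.arctan2(S[:,1]+.057,S[:,0]-.659)); 
for k in range(-180,180,15):
    q=r[(a>=k)&(a<k+15)]
    if len(q)>20: print(k,np.percentile(q,99).round(4),len(q))
E
```

```text
bar [ 0.53071458 -0.01174406  0.148     ] [ 0.52427567 -0.07677241  0.148     ] [ 0.52749513 -0.04425824  0.148     ] 0.06534635710968595 -95.6548215425282
pointer [ 0.60227806 -0.05290525  0.05      ] [ 0.58668094 -0.05267189  0.05      ] [ 0.60218482 -0.05322318  0.05104736] [ 0.60787054 -0.05419173  0.05026194]
barrel [ 0.62231418 -0.05910231  0.1647195 ] 5660 164.0106306748043
-180 0.0615 205
-165 0.0614 228
-150 0.061 245
-135 0.0616 241
-120 0.061 167
-105 0.0609 193
-90 0.061 166
-75 0.0608 63
150 0.061 83
165 0.0627 190
```

View pics/c4.png

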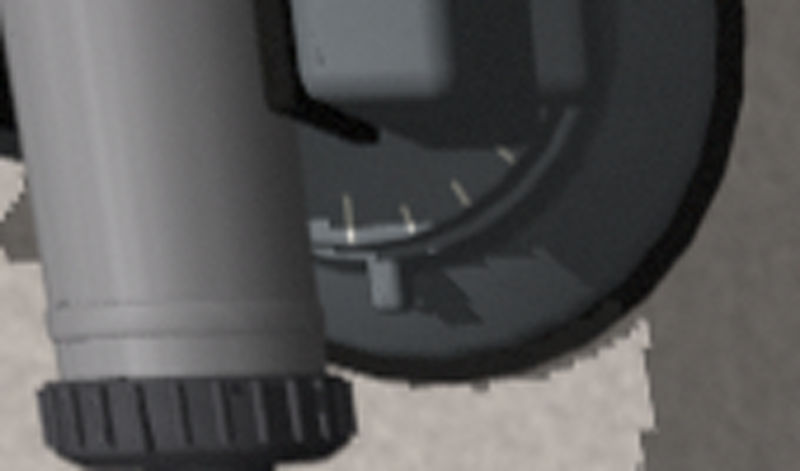

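carry_out --motion "0.0184 0.0375 0 0 0 0.5 0;0.018 0.0385 0 0 0 0.5 0;0.018 0.0385 0 0 0 0.5 0;0 0 -0.02 0 0 0 0;0 0 -0.035 0 0 0 0;0 0 -0.035 0 0 0 0;0 0 -0.025 0 0 0 60;0 0 -0.0117 0 0 0 120;0 0 0 0 0 0 200;0 0 0 0 0 0 200;0 0 0 0 0 0 200;0 0 0 0 0 0 200" --grip_force 30

```text
time_s: 7.57
ee_pos: [0.5464, -0.0465, 0.1295]
eef_rot: [3.141, -0.003, -0.095]
force: [0.1, 0.1, 0.8]
grip_width: 0.0573
grip_force: 0.0
```

```bash
python3 - <<'E'
from h import *
w=cam('wrist'); save(w,'w5'); o=ctrl.get_obs(); print(o['ee_pos'],o['eef_rot'])
E
```

```text
[ 0.54615644 -0.04655625  0.12925599] [ 3.14148481e+00 -2.37757784e-03 -9.52698394e-02]
```

View pics/w5.png

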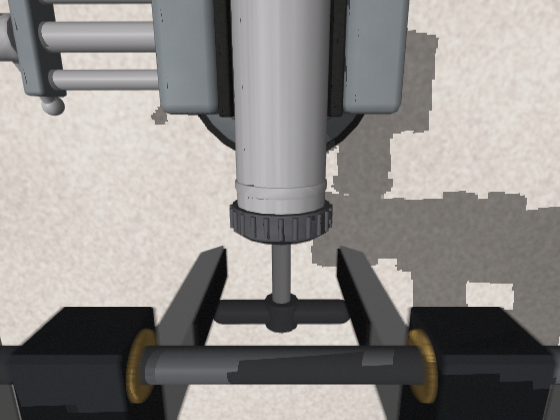

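carry_out --motion "0 0 0 0 0 0 255;0 0 0 0 0 0 255;0 0 0 0 0 0 255;0 0 0 0 0 0 255;0 0 0 0 0 0 255;0 0 0 0 0 0 255;0 0 0 0 0 0 255;0 0 0 0 0 0 255" --grip_force 40

```text
time_s: 8.28
ee_pos: [0.5454, -0.0467, 0.1277]
eef_rot: [3.141, 0.0, -0.095]
force: [0.1, -1.8, 1.8]
grip_width: 0.0081
grip_force: 40.0
```

carry_out --motion "-0.0075 0.0007 0 0 0 0 255;-0.0075 0.0007 0 0 0 0 255;-0.0075 0.0007 0 0 0 0 255;-0.0075 0.0007 0 0 0 0 255;-0.0075 0.0008 0 0 0 0 255;-0.0075 0.0007 0 0 0 0 255;-0.0075 0.0007 0 0 0 0 255;-0.0075 0.0008 0 0 0 0 255;-0.0075 0.0007 0 0 0 0 255;-0.0075 0.0007 0 0 0 0 255;-0.0075 0.0008 0 0 0 0 255;-0.0075 0.0007 0 0 0 0 255;0 0 0 0 0 0 255;0 0 0 0 0 0 255;0 0 0 0 0 0 255" --grip_force 45

```text
time_s: 9.53
ee_pos: [0.4569, -0.0382, 0.1279]
eef_rot: [3.141, -0.004, -0.096]
force: [14.9, -3.7, -10.8]
grip_width: 0.0076
grip_force: 45.0
```

```bash
python3 - <<'E'
from h import *
o=ctrl.get_obs(); print(o['ee_pos'],o['eef_rot'],o['force'])
w=cam('wrist');W=cloud(w); K=w['K'];R=Ro.from_euler('xyz',w['R']).as_matrix(); np.savez('w6.npz',K=K,p=w['p'],R=R,W=W)
im=w['pixels'][:,:,::-1]; save(w,'w6'); s=cam('side')['pixels'][:,:,::-1]
a=np.zeros((600,800,3),np.uint8); a[:420,:560]=im; a[420:,:400]=cv2.resize(s[150:250,200:400],(400,180+0)) if 0 else cv2.resize(s[155:245,200:400],(400,180))
cv2.imwrite('pics/m6.png',a)
E
```

```text
[ 0.45686857 -0.03821258  0.12786015] [ 3.14118139 -0.00441664 -0.09551876] [ 14.89416161  -3.66217338 -10.77179326]
```

View pics/m6.png

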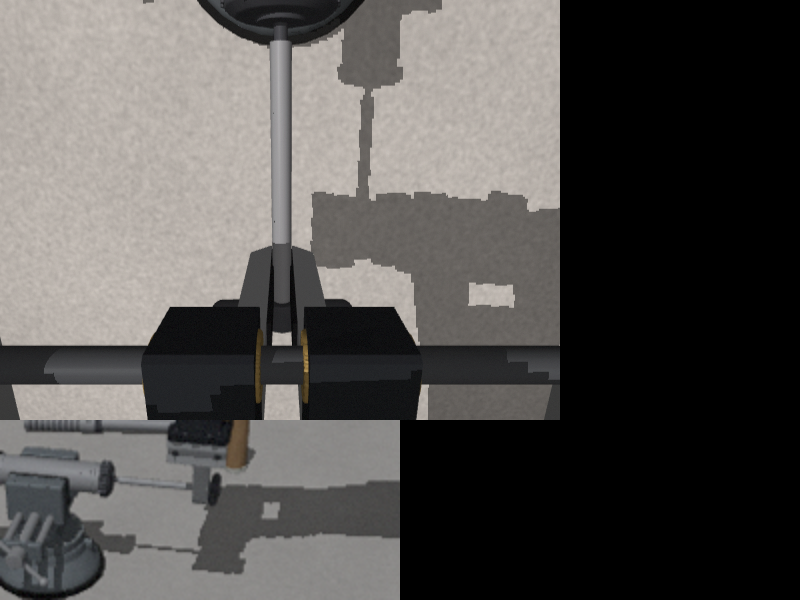

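```bash
python3 - <<'E'
from h import *
d=np.load('w6.npz'); K,R,p=d['K'],d['R'],d['p']
def f(u,v,h=.148):
    r=R@np.array([(u-K[0,2])/K[0,0],-(v-K[1,2])/K[1,1],-1]); return p+r*(h-p[2])/r[2]
c=np.array([.659,-.057]); D=np.array([-.9952,.0976])
for n,u,v,h in [('groove front',281,40,.1515),('groove back?',281,26,.1515),('cap low edge',281,44,.148),('bar near',230,302,.152),('boss bottom',283,332,.148)]: 
    q=f(u,v,h); print(n,q.round(4),'r',((q[:2]-c)@D).round(4))
im=cv2.imread('pics/w6.png'); print(im[10:50:2,281].mean(1).round(0)); print([int(im[v,268:296].mean(1).argmin()) for v in (34,36)]); 
cv2.imwrite('pics/c6.png',cv2.resize(im[0:75,230:330],(800,600),interpolation=cv2.INTER_CUBIC))
E
```

```text
groove front [ 0.5606 -0.0478  0.1515] r 0.0988
groove back? [ 0.5657 -0.0482  0.1515] r 0.0937
cap low edge [ 0.5598 -0.0477  0.148 ] r 0.0997
bar near [ 0.4483 -0.0125  0.152 ] r 0.2141
boss bottom [ 0.4269 -0.036   0.148 ] r 0.2331
[ 21.  45.  70.  60.  24.  23.  35.  39.  72.  73.  71.  72.  72.  73.
  72. 115. 153. 153. 154. 154.]
[19, 23]
```

View pics/c6.png

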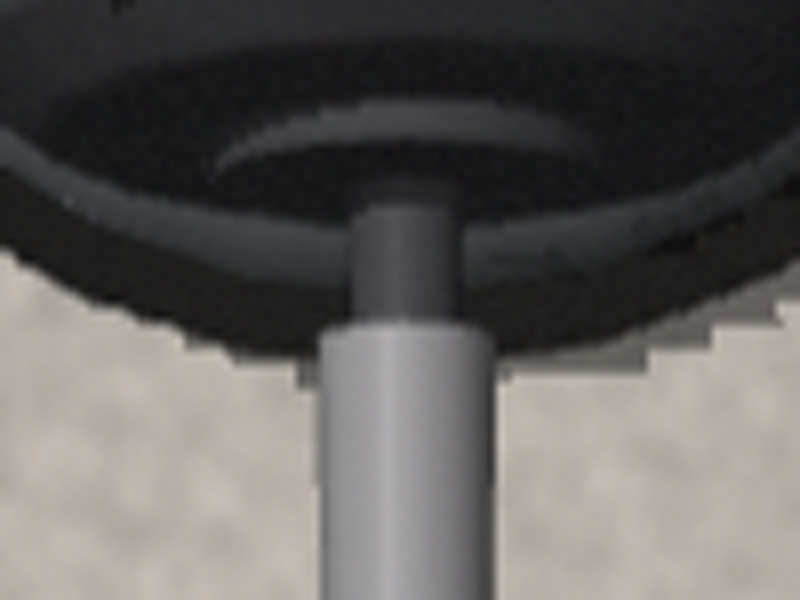

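carry_out --motion "-0.0018 0.0002 0 0 0 0 255;-0.0017 0.0002 0 0 0 0 255;0 0 0 0 0 0 255;0 0 0 0 0 0 255;0 0 0 0 0 0 255;0 0 0 0 0 0 255;0 0 0 0 0 0 255;0 0 0 0 0 0 255;0 0 0 0 0 0 255;0 0 0 0 0 0 255;0 0 0 0 0 0 255;0 0 0 0 0 0 255"

```text
time_s: 10.63
ee_pos: [0.4535, -0.0379, 0.1279]
eef_rot: [3.141, -0.005, -0.095]
force: [14.6, -4.8, -11.3]
grip_width: 0.0078
grip_force: 45.0
```

```bash
python3 - <<'E'
from h import *
o=ctrl.get_obs(); print(o['ee_pos'],o['eef_rot'],o['force'],o['joint_vel'].round(4))
w=cam('wrist'); K=w['K'];R=Ro.from_euler('xyz',w['R']).as_matrix(); p=w['p']; im=w['pixels'].mean(2)
print(im[20:60,281].round(0))
v=np.argmax(np.diff(im[24:70,281]))+24.5
r=R@np.array([(281-K[0,2])/K[0,0],-(v-K[1,2])/K[1,1],-1]); q=p+r*(.1515-p[2])/r[2]
rr=(q[:2]-[.659,-.057])@np.array([-.9952,.0976]); print(v,q,'follower est',rr-.092+.082)
W=cloud(w); ax=np.array([q[0]-.659,q[1]+.057]); print('rod dir',np.degrees(np.arctan2(ax[1],ax[0])))
E
```

```text
[ 0.4535466  -0.0378603   0.12788466] [ 3.14108283 -0.00460874 -0.0954849 ] [ 14.61341707  -4.8486275  -11.25250727] [ 0.0003 -0.0019  0.0003  0.0012 -0.0005  0.0003]
[ 43.  52.  72.  71.  73.  71.  72.  72.  72.  71.  73.  72.  72.  73.
  71.  72.  72.  72.  72.  80. 116. 153. 154. 154. 154. 153. 154. 154.
 153. 154. 154. 154. 154. 154. 153. 153. 154. 154. 154. 154.]
40.5 [ 0.55710285 -0.04737646  0.1515    ] follower est 0.09234729727876953
rod dir 174.6047806276351
```

carry_out --motion "0 -0.0012 0 0 0 0.3 255;0 -0.0012 0 0 0 0.3 255;0 0 0 0 0 0 255;0 0 0 0 0 0 255;0 0 0 0 0 0 255;0 0 0 0 0 0 255;0 0 0 0 0 0 255;0 0 0 0 0 0 255;0 0 0 0 0 0 255;0 0 0 0 0 0 255"

```text
time_s: 11.52
ee_pos: [0.4536, -0.0402, 0.1279]
eef_rot: [3.141, -0.005, -0.085]
force: [15.5, -3.9, -11.5]
grip_width: 0.008
grip_force: 45.0
```

carry_out --motion "0 -0.0012 0 0 0 0.3 255;0 -0.0012 0 0 0 0.3 255;0 0 0 0 0 0 255;0 0 0 0 0 0 255;0 0 0 0 0 0 255;0 0 0 0 0 0 255;0 0 0 0 0 0 255;0 0 0 0 0 0 255;0 0 0 0 0 0 255;0 0 0 0 0 0 255"

```text
time_s: 12.35
ee_pos: [0.4536, -0.0424, 0.1279]
eef_rot: [3.142, -0.005, -0.075]
force: [15.6, -1.1, -11.0]
grip_width: 0.0075
grip_force: 45.0
```

```bash
python3 - <<'E'
from h import *
o=ctrl.get_obs(); print(o['ee_pos'],o['force'],o['joint_vel'].round(4))
w=cam('wrist'); K=w['K'];R=Ro.from_euler('xyz',w['R']).as_matrix(); p=w['p']; im=w['pixels'].mean(2)
v=np.argmax(np.diff(im[24:70,281]))+24.5
r=R@np.array([(281-K[0,2])/K[0,0],-(v-K[1,2])/K[1,1],-1]); q=p+r*(.1515-p[2])/r[2]
a=q[:2]-[.659,-.057]; print('follower est',np.hypot(*a)-.010,np.degrees(np.arctan2(a[1],a[0])), 'tcp r',np.hypot(*(o['ee_pos'][:2]-[.659,-.057])))
E
```

```text
[ 0.45356448 -0.04239441  0.12789236] [ 15.63756981  -1.1077272  -11.0382851 ] [ 0.0009 -0.001   0.0016 -0.0024 -0.0013 -0.0009]
follower est 0.09159483519338694 175.90642734518724 tcp r 0.20595406344152897
```

The lateral force is now relieved, the rod lines up with the pointer (175.9°), and the follower is at about 92 mm. I'm handing in.

```bash
python3 -c "
from station import ctrl
print(ctrl.hand_in())"
```

```text
the job is handed in; nothing more can be done
None
```

I handed the job in with the vice swung into its zero stop and the T-handle held about 92 mm out in the gripper. By the wrist camera the groove is clear of the end cap; the hand-in gave no verdict.

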